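# Put the under-sink bits back in their tray

### The arm

A 6-joint arm with a two-finger parallel gripper is mounted at the origin on the work surface. World frame = base frame: x ahead of the robot, y to its left, z up, the work surface at z = 0. Lengths are in m, angles in rad, forces in N, time in s.
With the tool pointing down it reaches from about 0.325 to 1 m from the base axis. Payload 5.1 kg.
Tool frame: the origin (TCP) lies midway between the tips of the shut fingers; the grasp point (between the pads) lies 19 mm behind it; z points along the fingers, y is the line along which they close (so a half turn about z gives the same grasp; the last joint's range is limited). The gripper opens to 85 mm and grips with 20 to 120 N. Pads are 22 mm wide; open, the fingers measure 114 mm over their backs; the gripper's body (76 mm by 85 mm) begins 54 mm behind the grasp point. The pads swing forward as they close: fully open they stand 13 mm farther back than shut.
Start: joints at [-1.266, 0.124, 1.65, -0, 1.367, -0.083], TCP at [0.246, -0.602, 0.192] pointing down, gripper open.
Joint ranges: [-2.61, 2.61], [-1.02, 2.33], [0.03, 2.71], [-1.35, 4.49], [0.32, 2.68], [-2.91, 2.91]. Speed limits (rad/s): [2.57, 2.57, 3.14, 3.14, 3.14, 3.14].

### API

Orientations are given as a unit quaternion [x, y, z, w].
In Python, from bench import manip gives the robot as it stands. The module is installed in compiled form; this text tells all that it offers.
- The arm moves only by the shell command python3 -m creep 'ROWS'. ROWS is rows parted by semicolons, their numbers by spaces, 1 to 12 of them, each of 7 numbers: a rotation vector rx, ry, rz in rad, then dx, dy, dz in m, then the finger opening in m; each row is the pose to reach, as a shift and turn from the pose commanded when the command began, along the tool's axes at that moment; what a row does not reach only later rows make up. A row lasts 1/12 s, in which the tool goes at most 0.0417 m and 0.125 rad, less where a joint would pass 70% of its speed; a pose out of reach is approached as far as the arm can. The fingers move at their own pace and stop on an object; the grip force is fixed at half the most. Time passes only in rows, so rows that do not move let the fingers close. It prints the time, the measured TCP pose, the force, the opening and the grip force at its end.
- manip.get_obs(): the state, without advancing time (a new reading comes with each control period).
- manip.camera(name): name is "side" or "top" or "wrist"; returns the picture (420x560x3 uint8, blue, green, red); there is no depth.
- manip.get_calibration(name): a dict with "camera_matrix" (3x3 intrinsics, pixels), "R" (3x3) and "t" (3): a world point X has camera coordinates R X + t; the wrist camera has in their place "mount" (4x4, takes a point from camera to tool coordinates, whose origin is the TCP and whose axes are the flange's). Camera axes: x right, y down, z forward; pixel columns grow to the right and rows downward; lengths in m; the calibration is good to about 2 mm. The wrist camera is an equidistant fisheye: a pixel r from the principal point sees the ray r / f radians off the axis. A picture is of the moment at which its call begins: read the wrist's pose just before it. get_calibration takes no time and is no camera call.
- manip.sign_off(): hands the job in; it is judged then, once.
Trained networks look in the newest picture that a camera, given by its name, has taken for a name from the list of things; names that differ only in an ending like _2 or _b are one class to them, and where a whole thing is asked for, a point or a joint stands for the part that bears it (a point fixed in the world has none). Each returns a list of dicts, best first, with "score" (0 to 1); they miss things now and then, are a little off and sometimes report something else, mostly with a low value. They report only what shows in the picture. A call takes as long as a camera call. They do not tell look-alikes from the thing itself.
- manip.find_in(camera, query): "centre" ([x, y, z] in m, in world coordinates, good to about 4 mm: the middle of the surface that is visible of it).
The state is a dict: "time": time; "joint_positions": joint angles; "dq": joint speeds; "joint_torque": joint torques, N m; "ee_pos": TCP position; "orientation": TCP orientation; "wrist_force": force on the tool from outside, world axes, zero at the start; "wrist_torque": the same for the moment, N m; "opening": finger opening in m; "finger_force": force on a finger pad.
Only numpy, scipy, OpenCV 4.12 (cv2) and the standard library are available. Lean on these libraries where they do the work, as an engineer would, in place of code of your own. Each camera call takes 0.05 s, during which the arm holds its last target. There are 200 camera calls.

### The job

Put the sink plug, the tap handle and the spring clamp from the chipboard floor back into the white tray, each sitting flat inside the holder shaped for it, with the tap handle's arms along the cross and the clamp lengthwise. Only when all three are in, stand the glass bottle in its large round holder, keeping it upright all the while. Do not disturb the bleach bottle or the green bowl.

Things in the scene. Friction and masses are not known exactly. Their poses are not given: they have to be found in the camera images.
- plug: Black rubber basin plug, standing loose on the chipboard: a disc 40 mm across and 14 mm thick (36 mm across at the foot), with a round pull knob 20 mm across from 20 to 34 mm height on a 14 mm stem. Origin at the centre of its underside, z up. About 50 g.
- tap_handle: Chrome cross-head tap handle, standing loose on its foot: an upright round hub, foot 32 mm across up to 28 mm height, cap 30 mm across from 28 to 46 mm height; four stubby arms along its x and y axes, 70 mm from tip to tip, 14 mm thick, between 12 and 26 mm height. Grip the cap. Origin at the centre of its underside, z up. About 160 g.
- clamp: Steel spring clamp lying flat, loose, rigid, jaws shut: 103 mm long along its x axis, 20 mm thick (pivot 22 mm); jaws point to +x, two black grips splay to -x, 60 mm wide over their ends. Place to grip: x from -14 to +20 mm, two parallel cheeks 30 mm apart over their outsides (in y). Origin at the pivot, mid-length, on the underside, z up. About 140 g.
- glass_bottle: Empty green glass bottle with a metal twist cap, standing loose: body 60 mm across up to 85 mm height, shoulder from 85 to 110 mm narrowing to a 26 mm neck, cap 34 mm across from 120 to 146 mm height. The cap is tight and can carry the bottle. Origin at the centre of its underside, z up. About 260 g.
- plug_holder: Small round holder in the tray, fixed: a 4 mm plate with a round rim 58 mm across inside, 6 mm high above the plate, 66 mm outside. The smaller of the two round ones. Origin at the centre of its underside, z up. The plug stands on the plate top, 4 mm above the origin.
- handle_holder: Cross-shaped holder in the tray, fixed: a 4 mm plate with a raised outline of a plus sign, 6 mm high above the plate; each of the two crossing channels is 88 mm long and 36 mm wide inside, along its x and y axes. Origin at the centre of its underside, z up. The tap handle stands on the plate top, 4 mm above the origin, its arms along the channels, any of the four ways round.
- clamp_holder: Rectangular holder in the tray, fixed: a 4 mm plate with a rim 124 mm (its x) by 76 mm (its y) inside, 6 mm high above the plate. Origin at the centre of its underside, z up. The clamp lies on the plate top, 4 mm above the origin, lengthwise along x, either way round.
- bottle_holder: Large round holder in the tray, fixed: a 4 mm plate with a round rim 78 mm across inside, 15 mm high above the plate, 86 mm outside. Origin at the centre of its underside, z up. The bottle stands on the plate top, 4 mm above the origin. The white tray, fixed, has a 4 mm floor and 18 mm high walls, 154 by 460 mm outside; the four holders lie in a row in it.
- bleach: Bystander: yellow bleach bottle with a white cap, loose, 60 by 90 mm and 220 mm tall, standing to the robot's right (-y). Origin at the centre of its underside, z up. About 700 g.
- bowl: Bystander: green melamine bowl, loose, 130 mm across the rim, 55 mm high, standing to the robot's left (+y). Origin at the centre of its underside, z up. 
Not all that is in view belongs to the job. What is shaped like the clamp but purple is not meant.

How it is judged:
On the way, in this order (a step that is already met when the one before it is completed fails the run):
1. plug, tap handle and clamp sit in their holders, while the bottle is not yet in its own (horizontal distance between plug and plug_holder below 0.012 m and z of plug in the frame of plug_holder between 0.001 and 0.008 m and angle between each of plug, tap_handle, clamp's own z axis and vertical below 0.1 rad and horizontal distance between tap_handle and handle_holder below 0.012 m and z of tap_handle in the frame of handle_holder between 0.001 and 0.008 m and (angle between the x axis of tap_handle and the x axis of handle_holder, either way round below 0.3 rad or angle between the x axis of tap_handle and the y axis of handle_holder, either way round below 0.3 rad) and horizontal distance between clamp and clamp_holder below 0.015 m and z of clamp in the frame of clamp_holder between 0.001 and 0.008 m and angle between the x axis of clamp and the x axis of clamp_holder, either way round below 0.35 rad), for 0.2 s.
2. then the glass bottle stands in its holder (horizontal distance between glass_bottle and bottle_holder below 0.012 m and z of glass_bottle in the frame of bottle_holder between 0.001 and 0.008 m and angle between glass_bottle's own z axis and vertical below 0.1 rad), for 0.2 s.
At the end, for the whole second after the job is handed in: All four rest flat (tilt under 0.1 rad) on the plates of their matching holders: centres within 12 mm (clamp 15 mm), undersides 1 to 8 mm above the holder underside; tap arms within 0.3 rad of the cross, clamp within 0.35 rad of lengthwise, either way; released and at rest (all of step 1 and all of step 2 and linear speed of each of plug, tap_handle, clamp, glass_bottle below 0.02 m/s and contact force between the fingers and plug below 0.3 N and contact force between the fingers and tap_handle below 0.3 N and contact force between the fingers and clamp below 0.3 N and contact force between the fingers and glass_bottle below 0.3 N); the robot touches nothing.
It fails at once if the glass bottle is tipped over (more than 0.6 rad) (angle between glass_bottle's own z axis and vertical above 0.6 rad).
It fails at once if the bleach bottle is moved more than 25 mm (distance of bleach from where it was at the start of the episode above 0.025 m).
It fails at once if the bowl is moved more than 25 mm (distance of bowl from where it was at the start of the episode above 0.025 m).
It also fails if it takes over 128 s, if anything falls off the work surface, if the arm or the gripper's body presses on something with over 40 N, if the wrist force passes 120 N, or if a joint passes its speed limit or range.

## Working session

There is one attempt and no reset: what is moved stays moved. The work goes in short steps, Python scripts to look and compute and a shell command to move; the robot and the scene stay as the last step left them, time stands still between calls to the robot, and variables do not carry over. Pictures are saved under pics/ and viewed, at most 14 in all, crops included, and the job is handed in when it is done.

```bash
mkdir -p pics; ls; cat > h.py <<'E'
import numpy as np, cv2
from bench import manip
from scipy.spatial.transform import Rotation as Rn
T='plug tap_handle clamp glass_bottle plug_holder handle_holder clamp_holder bottle_holder bleach bowl'.split()
def ray(cam,u,v):
    c=manip.get_calibration(cam);K=np.array(c['camera_matrix'])
    d=np.array([(u-K[0,2])/K[0,0],(v-K[1,2])/K[1,1],1.])
    if cam=='wrist':
        o=manip.get_obs();r=np.hypot(d[0],d[1]);d=np.array([d[0]/r*np.sin(r),d[1]/r*np.sin(r),np.cos(r)]) if r>1e-9 else np.array([0,0,1.])
        M=np.array(c['mount']);R=Rn.from_quat(o['orientation']).as_matrix()
        return R@M[:3,3]+o['ee_pos'],R@M[:3,:3]@d
    R=np.array(c['R']);return -R.T@np.array(c['t']),R.T@d
def at(cam,u,v,z):
    p,d=ray(cam,u,v);return p+d*(z-p[2])/d[2]
def tri(*obs):
    A=0;b=0
    for o in obs:
        p,d=ray(*o);d=d/np.linalg.norm(d);P=np.eye(3)-np.outer(d,d);A=A+P;b=b+P@p
    return np.linalg.solve(A,b)
def proj(cam,X):
    c=manip.get_calibration(cam);K=np.array(c['camera_matrix']);X=np.array(X)
    if cam=='wrist':
        o=manip.get_obs();M=np.array(c['mount']);R=Rn.from_quat(o['orientation']).as_matrix()
        x=M[:3,:3].T@(R.T@(X-o['ee_pos'])-M[:3,3]);r=np.hypot(x[0],x[1]);th=np.arctan2(r,x[2]);x=np.array([x[0]/r*th,x[1]/r*th,1])
    else: x=np.array(c['R'])@X+np.array(c['t'])
    return (K@(x/x[2]))[:2]
def togo(X):  # world shift to tool axes
    o=manip.get_obs();return Rn.from_quat(o['orientation']).as_matrix().T@(np.array(X)-o['ee_pos'])
E
python3 - <<'E'
from h import *
np.set_printoptions(precision=4,suppress=True)
o=manip.get_obs();print(o['ee_pos'],Rn.from_quat(o['orientation']).as_matrix(),o['opening'])
for c in ['top','side','wrist']:
    cv2.imwrite(f'pics/{c}0.png',manip.camera(c)); cal=manip.get_calibration(c);print(c,cal)
    for t in T:
        print(t,[(round(r['score'],2),np.round(r['centre'],3).tolist(),proj(c,r['centre']).round().tolist()) for r in manip.find_in(c,t)[:4]])
E
```

```text
pics
[ 0.2455 -0.6011  0.1905] [[ 0.9258  0.3781 -0.0006]
 [ 0.3781 -0.9258  0.002 ]
 [ 0.0002 -0.0021 -1.    ]] 0.08518469364484146
top {'camera_matrix': array([[405.7757,   0.    , 282.3908],
       [  0.    , 405.7757, 202.071 ],
       [  0.    ,   0.    ,   1.    ]]), 'R': array([[ 0.0087, -1.    , -0.0034],
       [-0.9946, -0.0083, -0.1031],
       [ 0.103 ,  0.0042, -0.9947]]), 't': array([-0.0056,  0.4901,  1.0127])}
plug [(0.65, [0.444, 0.233, 0.017], [191.0, 220.0])]
tap_handle [(0.72, [0.449, -0.236, 0.025], [374.0, 219.0])]
clamp [(0.78, [0.436, -0.099, 0.019], [320.0, 224.0]), (0.66, [0.33, -0.186, 0.016], [355.0, 266.0]), (0.63, [0.326, -0.348, 0.02], [419.0, 268.0])]
glass_bottle [(0.64, [0.433, 0.064, 0.102], [254.0, 223.0])]
plug_holder [(0.6, [0.638, -0.176, 0.009], [349.0, 148.0])]
handle_holder [(0.9, [0.646, -0.059, 0.006], [305.0, 144.0]), (0.67, [0.49, -0.434, 0.148], [474.0, 198.0]), (0.64, [0.435, -0.097, 0.019], [319.0, 224.0])]
clamp_holder [(0.62, [0.653, 0.044, 0.008], [266.0, 141.0])]
bottle_holder [(0.73, [0.449, -0.236, 0.024], [374.0, 219.0]), (0.68,
[... 972 characters left out ...]
006], [229.0, 215.0])]
bottle_holder [(0.64, [0.668, 0.161, 0.012], [202.0, 236.0])]
bleach [(0.86, [0.485, -0.422, 0.12], [341.0, 128.0])]
bowl [(0.76, [0.558, 0.447, 0.023], [163.0, 329.0])]
wrist {'camera_matrix': array([[325.1923,   0.    , 272.0635],
       [  0.    , 325.1923, 213.233 ],
       [  0.    ,   0.    ,   1.    ]]), 'mount': array([[ 0.0005, -0.962 , -0.2729,  0.0694],
       [ 1.    ,  0.0007, -0.0007,  0.0005],
       [ 0.0009, -0.2729,  0.962 , -0.1832],
       [ 0.    ,  0.    ,  0.    ,  1.    ]])}
plug []
tap_handle []
clamp [(0.62, [0.333, -0.194, 0.017], [21.0, 26.0])]
glass_bottle []
plug_holder []
handle_holder []
clamp_holder []
bottle_holder []
bleach []
bowl []
```

```bash
python3 - <<'E'
import cv2
a=cv2.imread('pics/top0.png')[90:310,60:500];cv2.imwrite('pics/topc.png',cv2.resize(a,(800,400),interpolation=cv2.INTER_CUBIC))
E
```

```text
(no output)
```

View pics/topc.png

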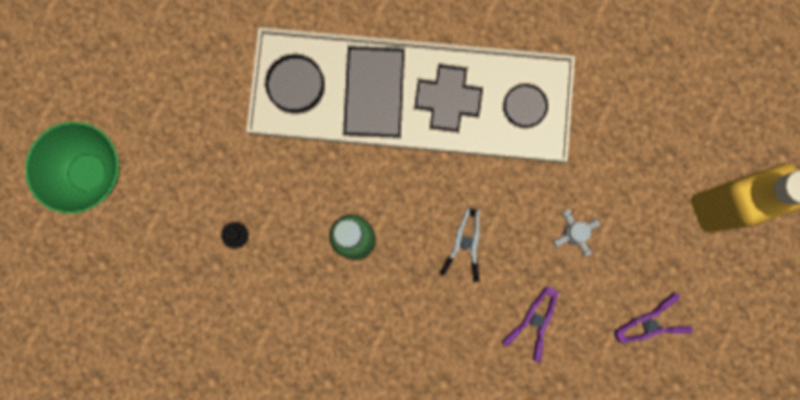

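View pics/side0.png

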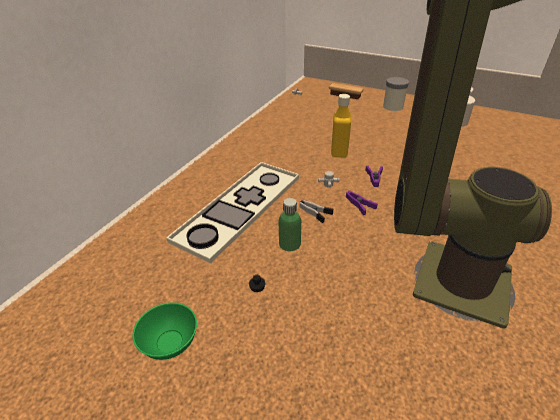

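The steel clamp is the silver one with black grips at top-view pixel (316,224). The look-alikes are the purple clamps at (355,266) and (419,268). The plug is at (191,220), the tap handle at (378,218) and the bottle at (254,223). Other round or cross shapes: a small chrome item on the far board edge in the side view at (297,91), which isn't in the work row, and the small holder at (349,148) versus the large one at (221,134). Next I move above the row for close views.

```bash
R="0 0 0.388 0.4165 -0.479 -0.13 0.085"; python3 -m creep '0 0 0 0 0 -0.04 0.085; 0 0 0 0 0 -0.08 0.085; 0 0 0 0 0 -0.13 0.085; 0 0 0.388 0.14 -0.16 -0.13 0.085; 0 0 0.388 0.14 -0.16 -0.13 0.085; 0 0 0.388 0.14 -0.16 -0.13 0.085; 0 0 0.388 0.29 -0.335 -0.13 0.085; 0 0 0.388 0.29 -0.335 -0.13 0.085; 0 0 0.388 0.29 -0.335 -0.13 0.085; 0 0 0.388 0.29 -0.335 -0.13 0.085; 0 0 0.388 0.29 -0.335 -0.13 0.085; 0 0 0.388 0.29 -0.335 -0.13 0.085'
python3 - <<'E'
from h import *
np.set_printoptions(precision=4,suppress=True)
o=manip.get_obs();print(o['ee_pos'],Rn.from_quat(o['orientation']).as_euler('ZYX'),o['joint_positions'])
cv2.imwrite('pics/w1.png',manip.camera('wrist'))
for t in T:
  print(t,[(round(r['score'],2),np.round(r['centre'],3).tolist(),proj('wrist',r['centre']).round().tolist()) for r in manip.find_in('wrist',t)[:3]])
E
```

```text
time: 2.65
ee_pos: [0.3659, -0.2447, 0.3214]
orientation: [1.0, -0.0, 0.0, 0.0]
wrist_force: [0.2, 0.0, -0.3]
opening: 0.0851
finger_force: 0.0
[ 0.3659 -0.2447  0.3214] [-0.0009 -0.0009  3.141 ] [-0.7116 -0.4042  1.9105  0.0001  1.6343  0.8601]
plug [(0.87, [0.448, 0.234, 0.016], [18.0, 135.0])]
tap_handle [(0.63, [0.454, -0.244, 0.031], [272.0, 111.0])]
clamp [(0.91, [0.437, -0.091, 0.02], [170.0, 125.0]), (0.82, [0.332, -0.192, 0.018], [237.0, 192.0]), (0.69, [0.321, -0.344, 0.022], [336.0, 200.0])]
glass_bottle [(0.84, [0.444, 0.048, 0.093], [67.0, 130.0])]
plug_holder [(0.94, [0.623, -0.176, 0.007], [226.0, 7.0]), (0.57, [0.624, -0.06, 0.008], [154.0, 14.0])]
handle_holder [(0.69, [0.63, -0.059, 0.006], [154.0, 11.0])]
clamp_holder [(0.57, [0.63, 0.046, 0.011], [96.0, 21.0])]
bottle_holder [(0.9, [0.664, 0.158, 0.008], [48.0, 17.0])]
bleach [(0.81, [0.487, -0.438, 0.15], [435.0, 87.0])]
bowl []
```

View pics/w1.png

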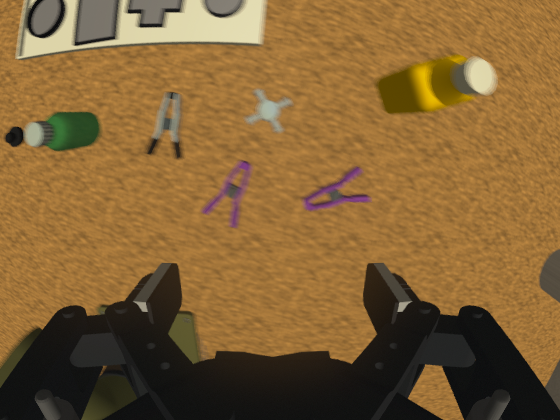

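The wrist view shows the steel clamp at (170,125), the purple ones at (232,190) and (335,195), the tap handle at (268,110), and the bottle and plug at left. The tray is cut off, so I move on over it.

```bash
python3 -m creep '0 0 0 0.134 -0.245 0 0.085; 0 0 0 0.134 -0.245 0 0.085; 0 0 0 0.134 -0.245 0 0.085; 0 0 0 0.134 -0.245 0 0.085; 0 0 0 0.134 -0.245 0 0.085; 0 0 0 0.134 -0.245 0 0.085; 0 0 0 0.134 -0.245 0 0.085; 0 0 0 0.134 -0.245 0 0.085; 0 0 0 0.134 -0.245 0 0.085'
python3 - <<'E'
from h import *
np.set_printoptions(precision=4,suppress=True)
o=manip.get_obs();print(o['ee_pos'],Rn.from_quat(o['orientation']).as_euler('ZYX'),o['joint_positions'])
cv2.imwrite('pics/w2.png',manip.camera('wrist'))
for t in T:
  print(t,[(round(r['score'],2),np.round(r['centre'],3).tolist(),proj('wrist',r['centre']).round().tolist()) for r in manip.find_in('wrist',t)[:3]])
E
```

```text
time: 3.95
ee_pos: [0.5003, -0.001, 0.3205]
orientation: [1.0, 0.001, -0.001, 0.0]
wrist_force: [0.6, 0.2, -0.5]
opening: 0.0852
finger_force: 0.0
[ 0.5003 -0.001   0.3205] [0.0017 0.0015 3.1414] [-0.1092 -0.2598  1.8021 -0.0004  1.6008  1.4598]
plug [(0.55, [0.448, 0.236, 0.018], [127.0, 203.0])]
tap_handle [(0.59, [0.458, -0.235, 0.031], [417.0, 199.0]), (0.33, [0.534, 0.472, 0.03], [16.0, 162.0]), (0.31, [0.455, 0.06, 0.103], [223.0, 213.0])]
clamp [(0.77, [0.439, -0.086, 0.02], [326.0, 209.0]), (0.66, [0.351, -0.191, 0.016], [383.0, 258.0]), (0.57, [0.321, -0.341, 0.019], [454.0, 270.0])]
glass_bottle [(0.83, [0.454, 0.06, 0.101], [224.0, 214.0])]
plug_holder [(0.87, [0.639, -0.174, 0.005], [382.0, 83.0])]
handle_holder [(0.72, [0.646, -0.065, 0.007], [313.0, 74.0])]
clamp_holder [(0.79, [0.656, 0.048, 0.011], [238.0, 67.0])]
bottle_holder [(0.69, [0.668, 0.158, 0.005], [169.0, 65.0]), (0.21, [0.499, -0.42, 0.093], [528.0, 186.0])]
bleach [(0.93, [0.498, -0.418, 0.094], [528.0, 186.0])]
bowl [(0.73, [0.534, 0.475, 0.03], [15.0, 162.0])]
```

View pics/w2.png

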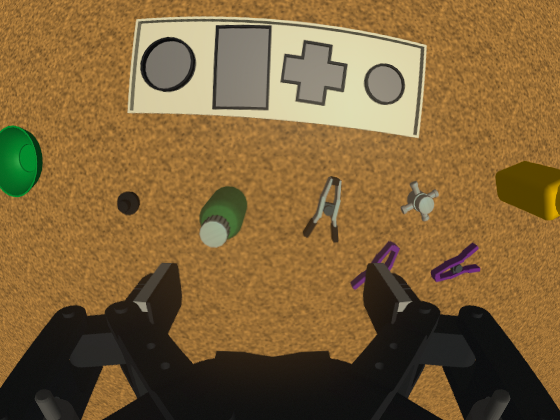

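This view shows all four holders whole: bottle (168,65), clamp (242,68), cross (314,73), plug (384,84). The objects are in the row below them. I segment the plates in both the wrist and top views and compare.

```bash
cat > seg.py <<'E'
from h import *
def blobs(cam,img,seeds,z,k=14,half=70,rad=None):
    out=[]
    for (u,v) in seeds:
        u,v=int(u),int(v);m=np.zeros((img.shape[0]+2,img.shape[1]+2),np.uint8)
        cv2.floodFill(cv2.GaussianBlur(img,(3,3),0),m,(u,v),0,(k,)*3,(k,)*3,4|cv2.FLOODFILL_FIXED_RANGE|cv2.FLOODFILL_MASK_ONLY|(255<<8))
        c=max(cv2.findContours(m[1:-1,1:-1],cv2.RETR_EXTERNAL,cv2.CHAIN_APPROX_NONE)[0],key=cv2.contourArea)[:,0]
        out.append(np.array([at(cam,x,y,z)[:2] for x,y in c]))
    return out
E
python3 - <<'E'
from seg import *
np.set_printoptions(precision=4,suppress=True)
for cam,f in [('wrist','pics/w2.png'),('top','pics/top0.png')]:
    img=cv2.imread(f)
    seeds={'wrist':[(384,84),(314,73),(242,68),(168,65)],'top':[(349,148),(306,144),(266,141),(222,136)]}[cam]
    for n,P in zip(['plug','cross','clamp','bottle'],blobs(cam,img,seeds,0.008)):
        mm=P*1000;r=cv2.minAreaRect(mm.astype(np.float32));h=cv2.moments(mm.astype(np.float32).reshape(-1,1,2))
        print(cam,n,'cent',h['m10']/h['m00'],h['m01']/h['m00'],'rect',r,'circ',cv2.minEnclosingCircle(mm.astype(np.float32)))
E
```

```text
wrist plug cent 638.3089102147098 -177.27075400287126 rect ((638.609619140625, -177.44830322265625), (53.18352127075195, 52.5704460144043), 4.525632858276367) circ ((638.2982788085938, -177.406982421875), 27.28414535522461)
wrist cross cent 648.8585879740842 -64.88282886092053 rect ((649.0650634765625, -65.17964172363281), (81.11429595947266, 81.36243438720703), 37.697113037109375) circ ((649.1072998046875, -64.94442749023438), 44.98435974121094)
wrist clamp cent 657.7046970687188 43.24565727520698 rect ((657.5896606445312, 43.33702850341797), (73.60893249511719, 121.83230590820312), 88.0374526977539) circ ((657.1596069335938, 43.34162139892578), 69.83728790283203)
wrist bottle cent 669.0816163329376 160.0874311708005 rect ((668.9010009765625, 159.92306518554688), (72.95413970947266, 69.74799346923828), 0.5848378539085388) circ ((668.3697509765625, 158.7919921875), 37.620849609375)
top plug cent 637.4433040875679 -175.1330436250937 rect ((636.7918701171875, -175.6861572265625), (47.44035339355469, 48.55702590942383), 89.66143035888672) circ ((637.12841796875, -174.56747436523438), 25.935203552246094)
top cross cent 647.5491312374702 -63.08538223488084 rect ((647.665283203125, -63.17351531982422), (74.07270812988281, 74.48921203613281), 37.65958786010742) circ ((647.8489379882812, -63.517154693603516), 42.00503158569336)
top clamp cent 656.0694514937666 44.866669515850226 rect ((656.1881103515625, 45.392311096191406), (71.0020751953125, 117.02897644042969), 88.39686584472656) circ ((656.1614379882812, 44.74699783325195), 66.16661071777344)
top bottle cent 667.3827037710297 160.5962791057713 rect ((666.619873046875, 161.31149291992188), (66.84197998046875, 69.61947631835938), 46.42878341674805) circ ((666.456787109375, 160.29843139648438), 35.73946762084961)
```

```bash
python3 - <<'E'
from seg import *
np.set_printoptions(precision=1,suppress=True)
I={'wrist':cv2.imread('pics/w2.png'),'top':cv2.imread('pics/top0.png')}
S={'wrist':{'plug':(127,203),'tap':(421,201),'clamp':(326,209)},'top':{'plug':(190,219),'tap':(377,218),'clamp':(316,224)}}
Z={'plug':.014,'tap':.02,'clamp':.02}
tiles=[]
for cam in I:
  for n,(u,v) in S[cam].items():
    h=38;a=I[cam][v-h:v+h,u-h:u+h];hsv=cv2.cvtColor(a,cv2.COLOR_BGR2HSV)
    m=((hsv[...,1]<110)|(hsv[...,2]<60)).astype(np.uint8)
    k,l,st,c=cv2.connectedComponentsWithStats(m);
    sel=l==1+np.argmax(st[1:,4]-5*np.hypot(c[1:,0]-h,c[1:,1]-h))
    ys,xs=np.nonzero(sel);P=np.array([at(cam,x+u-h,y+v-h,Z[n])[:2] for x,y in zip(xs,ys)])*1000
    w,V=np.linalg.eigh(np.cov(P.T));e=V[:,1]*np.sign(V[0,1])
    print(cam,n,len(P),P.mean(0),'main axis yaw',np.degrees(np.arctan2(e[1],e[0])),'ext',np.ptp(P@e),'rect',cv2.minAreaRect(P.astype(np.float32)))
    b=a.copy();b[sel]=b[sel]//2+np.array([0,0,127],np.uint8);tiles.append(cv2.resize(np.vstack([a,b]),None,fx=3.3,fy=3.3)[:,:250])
cv2.imwrite('pics/t.png',cv2.resize(np.hstack(tiles[:3]),(750,500)))
E
```

```text
wrist plug 390 [448.6 237.7] main axis yaw -63.06663332127372 ext 43.6047871496952 rect ((448.1763916015625, 237.0298309326172), (39.68680953979492, 38.58884048461914), 82.60179138183594)Traceback (most recent call last):
  File "<stdin>", line 13, in <module>
  File "h.py", line 14, in at
    p,d=ray(cam,u,v);return p+d*(z-p[2])/d[2]
        ~~~^^^^^^^^^
  File "h.py", line 9, in ray
    o=manip.get_obs();r=np.hypot(d[0],d[1]);d=np.array([d[0]/r*np.sin(r),d[1]/r*np.sin(r),np.cos(r)]) if r>1e-9 else np.array([0,0,1.])
ValueError: time passes only in moves, steps and waits
```

```bash
sed -i 's/^def ray/import functools\n@functools.lru_cache\ndef OBS(): return manip.get_obs()\ndef ray/; s/o=manip.get_obs();/o=OBS();/' h.py
cat > objs.py <<'E'
from seg import *
np.set_printoptions(precision=1,suppress=True)
def seg_obj(cam,img,u,v,z,h=38):
    u,v=int(u),int(v);a=img[max(v-h,0):v+h,max(u-h,0):u+h];hsv=cv2.cvtColor(a,cv2.COLOR_BGR2HSV)
    m=((hsv[...,1]<110)|(hsv[...,2]<60)).astype(np.uint8)
    k,l,st,c=cv2.connectedComponentsWithStats(m)
    sel=l==1+np.argmax(st[1:,4]-5*np.hypot(c[1:,0]-h,c[1:,1]-h))
    ys,xs=np.nonzero(sel);P=np.array([at(cam,x+max(u-h,0),y+max(v-h,0),z)[:2] for x,y in zip(xs,ys)])*1000
    w,V=np.linalg.eigh(np.cov(P.T));e=V[:,1]*np.sign(V[0,1])
    print(cam,len(P),P.mean(0),'main axis yaw',np.degrees(np.arctan2(e[1],e[0])),'ext',np.ptp(P@e),'rect',np.array(cv2.minAreaRect(P.astype(np.float32))[0]),cv2.minAreaRect(P.astype(np.float32))[1:])
    b=a.copy();b[sel]=b[sel]//2+np.array([0,0,127],np.uint8)
    return np.vstack([a,b])
E
python3 - <<'E'
from objs import *
I={'wrist':cv2.imread('pics/w2.png'),'top':cv2.imread('pics/top0.png')}
S={'wrist':{'plug':(127,203),'tap':(421,201),'clamp':(326,209)},'top':{'plug':(190,219),'tap':(377,218),'clamp':(316,224)}}
Z={'plug':.014,'tap':.02,'clamp':.02}
t=[seg_obj(c,I[c],*S[c][n],Z[n]) for c in I for n in Z]
cv2.imwrite('pics/t.png',cv2.resize(np.hstack(t),(798,266),interpolation=cv2.INTER_CUBIC))
E
```

```text
wrist 390 [448.6 237.7] main axis yaw -63.06663332127372 ext 43.6047871496952 rect [448.2 237. ] ((39.68680953979492, 38.58884048461914), 82.60179138183594)
wrist 707 [ 452.4 -245.7] main axis yaw 65.89016352334465 ext 62.55583067985382 rect [ 452.8 -245.3] ((58.97456359863281, 56.09923553466797), 71.91905975341797)
wrist 751 [443.4 -88.3] main axis yaw -13.751334953649218 ext 98.7191677407626 rect [440.4 -86.8] ((54.305816650390625, 98.1141128540039), 77.8259048461914)
top 151 [445.6 239.7] main axis yaw 82.81972112484704 ext 34.84124893863196 rect [445.5 240.1] ((30.956558227539062, 33.76661682128906), 0.49042972922325134)
top 341 [ 452.5 -243.8] main axis yaw -83.14122361928986 ext 69.8523309938085 rect [ 452.1 -243.6] ((57.11088943481445, 58.01337432861328), 71.02188110351562)
top 337 [440.4 -88.6] main axis yaw -11.906167028581802 ext 98.55372920673523 rect [438.5 -85. ] ((51.7923583984375, 97.24356842041016), 81.06549072265625)
```

View pics/t.png

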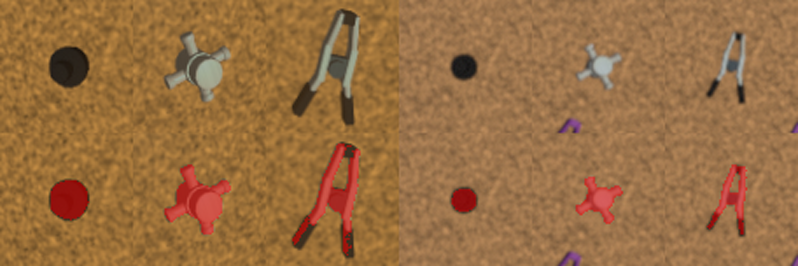

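The close crop confirms the silver clamp with black grips, jaws towards +x, yaw about -12.5°. The handle arms are at about 26°. Wrist and top positions agree within about 3 mm. I take the clamp first.

```bash
python3 -m creep '0 0 0.22 -0.058 0.0857 0.2 0.085; 0 0 0.22 -0.058 0.0857 0.2 0.085; 0 0 0.22 -0.058 0.0857 0.2 0.085; 0 0 0.22 -0.058 0.0857 0.2 0.085; 0 0 0.22 -0.058 0.0857 0.2 0.085; 0 0 0.22 -0.058 0.0857 0.2 0.085; 0 0 0.22 -0.058 0.0857 0.2 0.085; 0 0 0.22 -0.058 0.0857 0.2 0.085'
python3 - <<'E'
from h import *
o=OBS();print(o['ee_pos'],Rn.from_quat(o['orientation']).as_euler('ZYX'))
im=manip.camera('wrist');cv2.imwrite('pics/w3.png',im)
print([(round(r['score'],2),np.round(r['centre'],3).tolist()) for r in manip.find_in('wrist','clamp')[:3]])
for X in [(0.4425,-.0867,.02),(0.4395,-.086,.02)]: cv2.circle(im,tuple(int(i) for i in proj('wrist',X)),3,(0,0,255),-1)
for s in (-1,1):
    X=np.array([.4425,-.0867,.02])+.015*s*np.array([np.sin(.218),np.cos(.218),0]);cv2.circle(im,tuple(int(i) for i in proj('wrist',X)),2,(255,0,0),-1)
cv2.imwrite('pics/w3a.png',im)
E
```

```text
time: 5.17
ee_pos: [0.4415, -0.0874, 0.1208]
orientation: [0.994, -0.11, -0.001, -0.0]
wrist_force: [0.8, 0.7, 0.9]
opening: 0.0852
finger_force: 0.0
[ 0.44148659 -0.08737203  0.12075888] [-2.21333627e-01  1.18373563e-03 -3.14120234e+00]
[(0.89, [0.324, -0.341, 0.022]), (0.76, [0.357, -0.198, 0.013]), (0.75, [0.449, 0.052, 0.098])]
```

View pics/w3a.png

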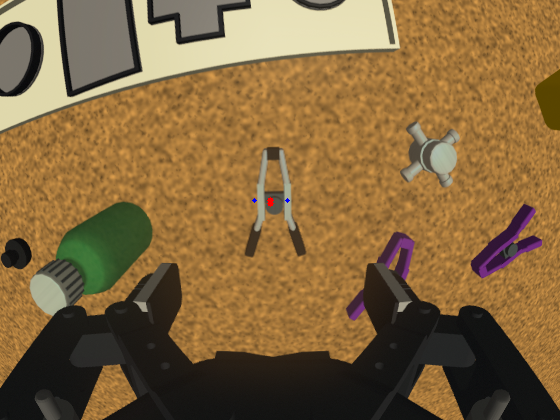

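The clamp lies under the marks: its pivot is at (275,203) against (270,201) predicted, so I shift 3 mm in +y tool. No obstacle for the fingers.

```bash
python3 -m creep '0 0 0 0.001 0.003 0.04 0.085; 0 0 0 0.001 0.003 0.08 0.085; 0 0 0 0.001 0.003 0.107 0.06; 0 0 0 0.001 0.003 0.117 0.05; 0 0 0 0.001 0.003 0.117 0.04; 0 0 0 0.001 0.003 0.117 0.015; 0 0 0 0.001 0.003 0.117 0.015; 0 0 0 0.001 0.003 0.117 0.015; 0 0 0 0.001 0.003 0.117 0.015; 0 0 0 0.001 0.003 0.117 0.015; 0 0 0 0.001 0.003 0.117 0.015'
```

```text
time: 6.18
ee_pos: [0.4428, -0.0907, 0.0049]
orientation: [0.994, -0.11, 0.001, 0.0]
wrist_force: [-0.0, -0.4, -0.1]
opening: 0.0149
finger_force: 0.0
```

```bash
python3 - <<'E'
from h import *
im=manip.camera('wrist');cv2.imwrite('pics/w4.png',im);cv2.imwrite('pics/w4c.png',np.hstack([im[120:,100:460],manip.camera('side')[120:420,200:480].repeat(1,0)]))
E
```

```text
(no output)
```

View pics/w4c.png

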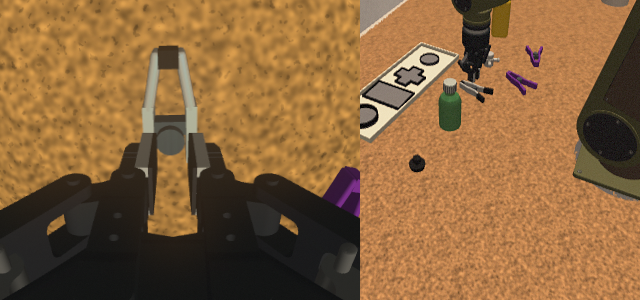

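```bash
python3 - <<'E'
from h import *
a=cv2.imread('pics/w4.png')[160:360,190:360];b=manip.camera('side')[165:235,270:350]
cv2.imwrite('pics/w4d.png',np.hstack([cv2.resize(a,(470,553)),cv2.resize(b,(320,280)).repeat(1,0) if 0 else cv2.copyMakeBorder(cv2.resize(b,(320,280),interpolation=cv2.INTER_CUBIC),0,273,0,0,0)]))
o=OBS();print(o['joint_torque'],o['opening'],o['finger_force'],o['wrist_force'])
E
```

```text
[ 7.26530183e-03 -2.55213797e+01 -3.11881542e+01  4.98156478e-04
 -3.10899457e-03  2.66504208e-05] 0.0150877050716058 0.0 [ 0.51672055 -0.52813078  0.14708141]
```

View pics/w4d.png

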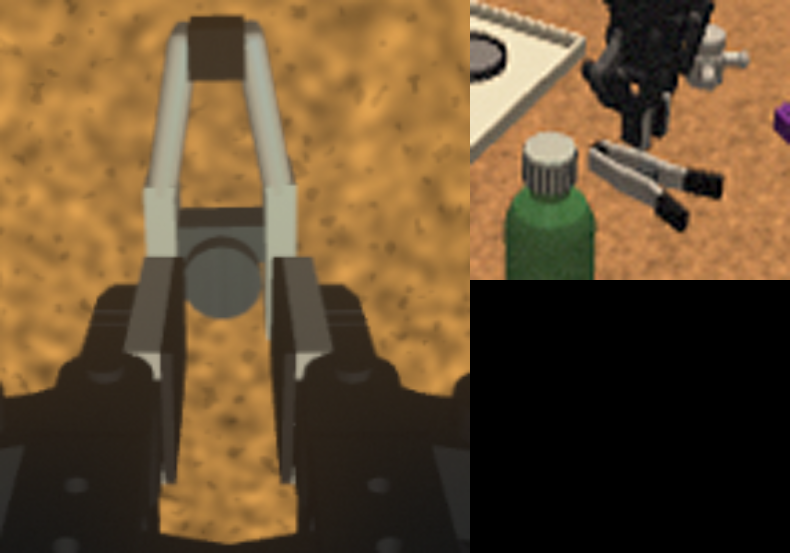

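```bash
python3 - <<'E'
from h import *
np.set_printoptions(precision=4,suppress=True)
p,d=ray('side',312.5,202);q=np.array([.4428,-.0907]);t=((q-p[:2])@d[:2])/(d[:2]@d[:2]);print('tip near',p+t*d)
print('tcp px',proj('side',[.4428,-.0907,.005]),proj('side',[.4428,-.0907,.045]), proj('side',[.4425,-.0885,.02]))
print('top/side tri clamp',tri(('top',316,224),('side',316,209)),'knob',tri(('top',191,220),('side',257,281)))
o=OBS();print(o['ee_pos'],o['joint_positions'])
E
```

```text
tip near [ 0.4441 -0.0902  0.0357]
tcp px [312.5755 210.0897] [313.0933 199.5247] [312.5658 206.612 ]
top/side tri clamp [ 0.4335 -0.089   0.0139] knob [0.4455 0.2346 0.0153]
[ 0.4423 -0.0905  0.0042] [-0.3209 -0.1217  2.2353  0.      1.0277  1.4702]
```

The side camera puts the fingertips at about z = 0.036 while the TCP reads 0.005, and the wrist picture agrees. So the real fingers end about 32 mm behind the reported TCP, and they closed above the clamp. I open them, go about 30 mm lower and grip again.

```bash
python3 -m creep '0 0 0 0 0 0 0.07; 0 0 0 0 0 0 0.07; 0 0 0 0 0 0 0.07; 0 0 0 0 0 0 0.07; 0 0 0 0 0 0 0.07; 0 0 0 0 0 0.01 0.07;0 0 0 0 0 0.02 0.07;0 0 0 0 0 0.028 0.07;0 0 0 0 0 0.028 0.07'; python3 -m creep '0 0 0 0 0 0 0.015;0 0 0 0 0 0 0.015;0 0 0 0 0 0 0.015;0 0 0 0 0 0 0.015;0 0 0 0 0 0 0.015;0 0 0 0 0 0 0.015'
```

```text
time: 7.08
ee_pos: [0.4399, -0.0897, -0.0267]
orientation: [0.994, -0.11, -0.003, -0.001]
wrist_force: [-0.6, -0.5, 0.0]
opening: 0.0701
finger_force: 0.0
time: 7.58
ee_pos: [0.4429, -0.0907, -0.0231]
orientation: [0.994, -0.11, 0.001, 0.0]
wrist_force: [-0.7, 0.2, 4.1]
opening: 0.0274
finger_force: 59.2
```

Gripped (27 mm, 59 N). I lift it and carry it over the clamp holder.

```bash
python3 -m creep '0 0 0 0 0 -0.03 0.015; 0 0 0 0 0 -0.07 0.015; 0 0 -0.186 0.1823 -0.179 -0.08 0.015; 0 0 -0.186 0.1823 -0.179 -0.08 0.015; 0 0 -0.186 0.1823 -0.179 -0.08 0.015; 0 0 -0.186 0.1823 -0.179 -0.08 0.015; 0 0 -0.186 0.1823 -0.179 -0.08 0.015; 0 0 -0.186 0.1823 -0.179 -0.08 0.015; 0 0 -0.186 0.1823 -0.179 -0.08 0.015; 0 0 -0.186 0.1823 -0.179 -0.08 0.015; 0 0 -0.186 0.1823 -0.179 -0.08 0.015; 0 0 -0.186 0.1823 -0.179 -0.08 0.015'
python3 - <<'E'
from h import *
o=OBS();print(o['ee_pos'],Rn.from_quat(o['orientation']).as_euler('ZYX'),o['finger_force'])
cv2.imwrite('pics/w5.png',manip.camera('wrist'))
E
```

```text
time: 8.58
ee_pos: [0.6576, 0.0438, 0.0552]
orientation: [1.0, -0.017, -0.001, 0.0]
wrist_force: [0.3, -0.1, -2.4]
opening: 0.0273
finger_force: 59.8
[0.6576203  0.04377669 0.0551655 ] [-3.47409632e-02  2.14107702e-03  3.14132382e+00] 59.78806002953206
```

View pics/w5.png

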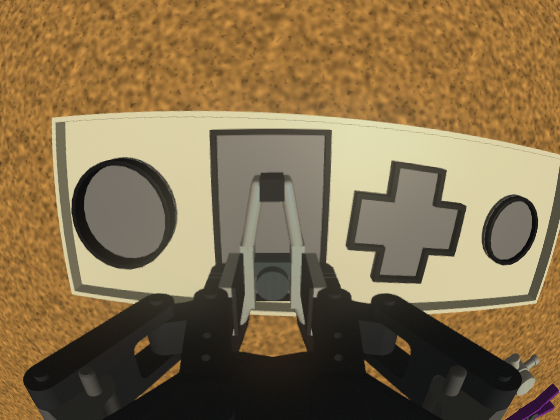

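```bash
python3 - <<'E'
from seg import *
np.set_printoptions(precision=4,suppress=True)
print('pivot',at('wrist',272,284,.1),'jaw',at('wrist',272,173,.098))
img=cv2.imread('pics/w5.png')
for n,P in zip(['plug','cross','bottle'],blobs('wrist',img,[(512,230),(406,222),(124,213)],.008)):
    mm=(P*1000).astype(np.float32);h=cv2.moments(mm.reshape(-1,1,2));print(n,h['m10']/h['m00'],h['m01']/h['m00'],cv2.minAreaRect(mm))
# holder rect corners inner (floor edge) visible: top-left, top-right
for u,v in [(217,137),(324,137),(214,250),(325,250)]: print(at('wrist',u,v,.011))
E
```

```text
pivot [0.6525 0.0435 0.1   ] jaw [0.7055 0.0417 0.098 ]
plug 637.1523446823394 -178.09887514028264 ((637.0036010742188, -177.64151000976562), (53.544273376464844, 51.39004135131836), 14.556296348571777)
cross 648.4447625854535 -64.50725688094225 ((648.1983642578125, -64.74662017822266), (82.90730285644531, 83.15231323242188), 37.295318603515625)
bottle 665.5526648532015 162.2000098006232 ((665.6966552734375, 161.88758850097656), (72.52499389648438, 74.13262939453125), 78.63536071777344)
[0.7193 0.0798 0.011 ]
[0.7166 0.005  0.011 ]
[0.6348 0.0885 0.011 ]
[0.6319 0.0039 0.011 ]
```

Held clamp centre is about (0.653, 0.0435) and the holder is at (0.656, 0.044), so I go +3 mm in x, lower and release.

```bash
python3 -m creep '0 0 0 0.003 0 0.03 0.015; 0 0 0 0.003 0 0.055 0.015; 0 0 0 0.003 0 0.064 0.015; 0 0 0 0.003 0 0.069 0.015; 0 0 0 0.003 0 0.069 0.015; 0 0 0 0.003 0 0.069 0.015; 0 0 0 0.003 0 0.069 0.042; 0 0 0 0.003 0 0.069 0.042;0 0 0 0.003 0 0.069 0.042; 0 0 0 0.003 0 0.03 0.042; 0 0 0 0.003 0 -0.01 0.042; 0 0 0 0.003 0 -0.05 0.042'
```

```text
time: 9.63
ee_pos: [0.6616, 0.0444, 0.1071]
orientation: [1.0, -0.017, -0.001, -0.0]
wrist_force: [1.0, 0.6, -0.5]
opening: 0.0419
finger_force: 0.0
```

```bash
python3 -m creep '0 0 -0.035 -0.1989 0.296 -0.01 0.07; 0 0 -0.035 -0.1989 0.296 -0.01 0.07; 0 0 -0.035 -0.1989 0.296 -0.01 0.07; 0 0 -0.035 -0.1989 0.296 -0.01 0.07; 0 0 -0.035 -0.1989 0.296 -0.01 0.07; 0 0 -0.035 -0.1989 0.296 -0.01 0.07; 0 0 -0.035 -0.1989 0.296 -0.01 0.07; 0 0 -0.035 -0.1989 0.296 -0.01 0.07; 0 0 -0.035 -0.1989 0.296 -0.01 0.07; 0 0 -0.035 -0.1989 0.296 -0.01 0.07; 0 0 -0.035 -0.1989 0.296 -0.01 0.07'
python3 - <<'E'
from objs import *
np.set_printoptions(precision=4,suppress=True)
o=OBS();print(o['ee_pos'],Rn.from_quat(o['orientation']).as_euler('ZYX'))
im=manip.camera('wrist');cv2.imwrite('pics/w6.png',im)
u,v=proj('wrist',[.4525,-.2445,.02]);print(u,v,proj('wrist',[.4525,-.2445,.046]))
t=seg_obj('wrist',im,u,v,.02,h=60);a=manip.camera('top')[100:180,180:380]
cv2.imwrite('pics/w6c.png',np.hstack([cv2.resize(t[:120],(300,300)),cv2.resize(t[120:],(300,300)),cv2.copyMakeBorder(cv2.resize(a,(200,80)),0,220,0,0,0)]))
E
```

```text
time: 10.55
ee_pos: [0.4531, -0.2458, 0.117]
orientation: [1.0, -0.001, 0.001, 0.0]
wrist_force: [0.3, 0.7, -0.1]
opening: 0.0701
finger_force: 0.0
[ 0.4531 -0.2458  0.117 ] [-0.002  -0.0016  3.1409]
270.26915806127823 203.19633704885754 [270.093  210.9511]
wrist 2334 [ 452.8991 -243.0487] main axis yaw -13.923571566924524 ext 60.21114198740645 rect [ 453.1266 -243.2673] ((57.15827941894531, 57.387245178222656), 71.8154067993164)
```

View pics/w6c.png

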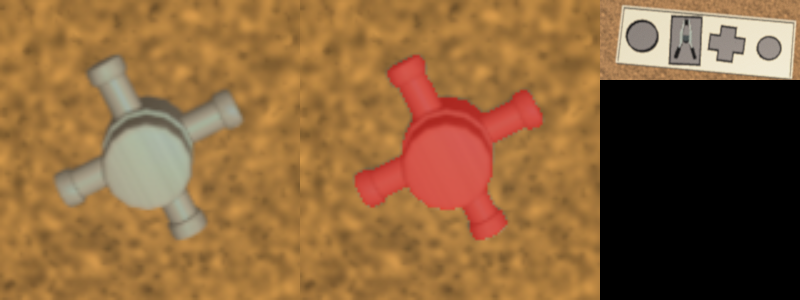

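The clamp sits in its holder and the handle is centred at (0.453, -0.2435) with arms at 26.8°. I descend on the cap.

```bash
python3 -m creep '0 0 0 0 -0.002 0.04 0.07; 0 0 0 0 -0.002 0.08 0.07; 0 0 0 0 -0.002 0.11 0.06; 0 0 0 0 -0.002 0.121 0.055; 0 0 0 0 -0.002 0.121 0.055;0 0 0 0 -0.002 0.121 0.055;0 0 0 0 -0.002 0.121 0.015;0 0 0 0 -0.002 0.121 0.015;0 0 0 0 -0.002 0.121 0.015;0 0 0 0 -0.002 0.121 0.015;0 0 0 0 -0.002 0.121 0.015;0 0 0 0 -0.002 0.121 0.015'
```

```text
time: 11.65
ee_pos: [0.4555, -0.2438, -0.0019]
orientation: [1.0, 0.0, 0.002, 0.001]
wrist_force: [-0.0, 2.1, 6.2]
opening: 0.0266
finger_force: 58.6
```

```bash
python3 -m creep '0 0 0 0 0 -0.03 0.015; 0 0 0 0 0 -0.065 0.015; 0 0 0.597 0.1945 -0.1782 -0.07 0.015; 0 0 0.597 0.1945 -0.1782 -0.07 0.015; 0 0 0.597 0.1945 -0.1782 -0.07 0.015; 0 0 0.597 0.1945 -0.1782 -0.07 0.015; 0 0 0.597 0.1945 -0.1782 -0.07 0.015; 0 0 0.597 0.1945 -0.1782 -0.07 0.015; 0 0 0.597 0.1945 -0.1782 -0.07 0.015; 0 0 0.597 0.1945 -0.1782 -0.07 0.015; 0 0 0.597 0.1945 -0.1782 -0.07 0.015; 0 0 0.597 0.1945 -0.1782 -0.07 0.015'
python3 - <<'E'
from h import *
np.set_printoptions(precision=4,suppress=True)
o=OBS();print(o['ee_pos'],Rn.from_quat(o['orientation']).as_euler('ZYX'),o['finger_force'])
im=manip.camera('wrist');cv2.imwrite('pics/w7.png',im)
# predicted corners of cross plate
c=np.array([.6485,-.0645]);a=np.radians(-7.4);R=np.array([[np.cos(a),-np.sin(a)],[np.sin(a),np.cos(a)]])
pts=[(44,18),(18,18),(18,44),(-18,44),(-18,18),(-44,18),(-44,-18),(-18,-18),(-18,-44),(18,-44),(18,-18),(44,-18)]
q=np.array([proj('wrist',[*(c+R@(np.array(p)/1000)),.008]) for p in pts]).astype(np.int32)
cv2.polylines(im,[q],True,(0,0,255),1)
cv2.imwrite('pics/w7c.png',cv2.resize(im[120:340,150:410],(780,660))[:600])
E
```

```text
time: 12.65
ee_pos: [0.6473, -0.0645, 0.0652]
orientation: [0.956, -0.294, -0.0, 0.0]
wrist_force: [0.3, -0.2, -2.0]
opening: 0.027
finger_force: 59.8
[ 0.6473 -0.0645  0.0652] [-0.596   0.0002  3.1411] 59.78528559207916
```

View pics/w7c.png

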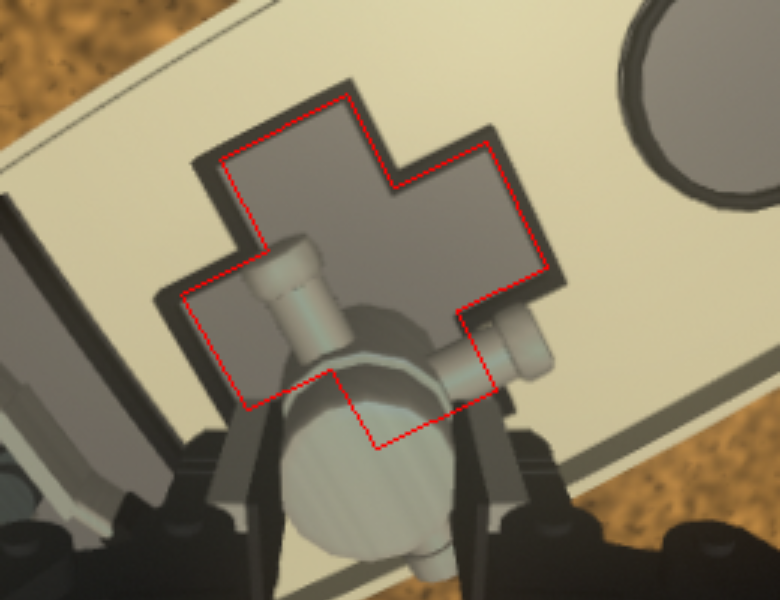

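The overlay fits the cross outline and the handle arms look parallel to it. I compute the held centre.

```bash
python3 - <<'E'
from h import *
np.set_printoptions(precision=4,suppress=True)
c=at('wrist',272.7,279.3,.113);a=at('wrist',246.7,203.5,.088);b=at('wrist',327,234.5,.088)
print(c,[np.degrees(np.arctan2(*(p-c)[1::-1])) for p in (a,b)],[np.linalg.norm((p-c)[:2]) for p in(a,b)])
print('tool-frame shift to cross',togo([*( np.array([.6485,-.0645])-c[:2]+OBS()['ee_pos'][:2]),.0]))
E
```

```text
[ 0.6461 -0.0649  0.113 ] [np.float64(-10.424568013826827), np.float64(-99.4626045444575)] [np.float64(0.032822959584756194), np.float64(0.03161007981375243)]
tool-frame shift to cross [ 0.0018 -0.0017  0.0651]
```

```bash
python3 -m creep '0 0 -0.02 0.002 -0.0015 0.02 0.015; 0 0 -0.02 0.002 -0.0015 0.04 0.015; 0 0 -0.02 0.002 -0.0015 0.048 0.015; 0 0 -0.02 0.002 -0.0015 0.053 0.015; 0 0 -0.02 0.002 -0.0015 0.058 0.015; 0 0 -0.02 0.002 -0.0015 0.058 0.015; 0 0 -0.02 0.002 -0.0015 0.058 0.015; 0 0 -0.02 0.002 -0.0015 0.058 0.015'
```

```text
time: 13.37
ee_pos: [0.651, -0.0645, 0.0083]
orientation: [0.959, -0.284, 0.001, -0.0]
wrist_force: [-0.2, 0.2, -0.9]
opening: 0.0265
finger_force: 59.9
```

```bash
python3 -m creep '0 0 0 0 0 0.001 0.015; 0 0 0 0 0 0.0015 0.05; 0 0 0 0 0 0.0015 0.05; 0 0 0 0 0 0.0015 0.05; 0 0 0 0 0 -0.04 0.05; 0 0 0 0 0 -0.08 0.07; 0 0 0 0 0 -0.1 0.07; 0 0 0 0 0 -0.1 0.07'
python3 - <<'E'
from h import *
o=OBS();print(o['ee_pos'],Rn.from_quat(o['orientation']).as_euler('ZYX'),o['finger_force'])
im=manip.camera('wrist');cv2.imwrite('pics/w8.png',im)
s=manip.camera('side')
cv2.imwrite('pics/w8c.png',np.hstack([cv2.resize(im[130:300,180:400],(440,340)),cv2.resize(s[160:245,180:270],(360,340))]))
E
```

```text
time: 14.03
ee_pos: [0.6549, -0.065, 0.1154]
orientation: [0.959, -0.284, 0.006, -0.001]
wrist_force: [0.6, 0.3, 0.3]
opening: 0.07
finger_force: 0.0
[ 0.65491588 -0.06503983  0.11541329] [-0.57607543 -0.01206848 -3.13657788] 0.0
```

View pics/w8c.png

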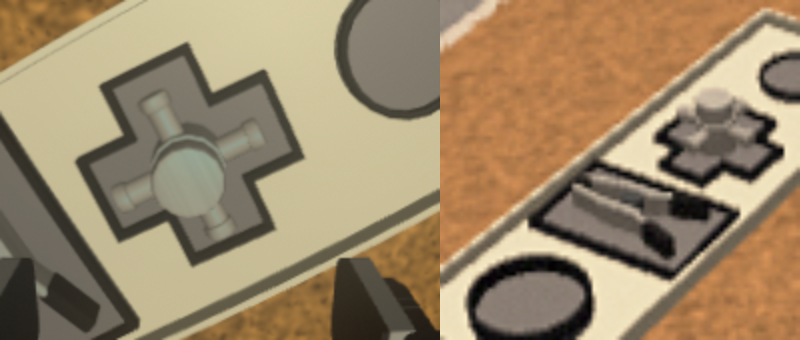

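The handle sits square in the cross and the clamp is in its rectangle. Now the plug.

```bash
python3 -m creep '0 0 -0.576 -0.3388 -0.1407 -0.01 0.06; 0 0 -0.576 -0.3388 -0.1407 -0.01 0.06; 0 0 -0.576 -0.3388 -0.1407 -0.01 0.06; 0 0 -0.576 -0.3388 -0.1407 -0.01 0.06; 0 0 -0.576 -0.3388 -0.1407 -0.01 0.06; 0 0 -0.576 -0.3388 -0.1407 -0.01 0.06; 0 0 -0.576 -0.3388 -0.1407 -0.01 0.06; 0 0 -0.576 -0.3388 -0.1407 -0.01 0.06; 0 0 -0.576 -0.3388 -0.1407 -0.01 0.06; 0 0 -0.576 -0.3388 -0.1407 -0.01 0.06; 0 0 -0.576 -0.3388 -0.1407 -0.01 0.06; 0 0 -0.576 -0.3388 -0.1407 -0.01 0.06'
python3 - <<'E'
from objs import *
np.set_printoptions(precision=4,suppress=True)
o=OBS();print(o['ee_pos'],Rn.from_quat(o['orientation']).as_euler('ZYX'))
im=manip.camera('wrist');cv2.imwrite('pics/w9.png',im)
u,v=proj('wrist',[.447,.2375,.014]);print(u,v)
t=seg_obj('wrist',im,u,v,.014,h=45)
print(manip.find_in('wrist','plug'))
E
```

```text
time: 15.13
ee_pos: [0.442, 0.2379, 0.1157]
orientation: [1.0, 0.0, -0.001, 0.001]
wrist_force: [-0.0, 0.3, -1.1]
opening: 0.0601
finger_force: 0.0
[0.442  0.2379 0.1157] [0.0004 0.002  3.1403]
272.1147641002153 195.46133886155357
wrist 42 [452.6631 240.0559] main axis yaw -85.97142190428923 ext 15.316820802798901 rect [452.2415 239.9757] ((5.040079593658447, 15.308655738830566), 3.4719417095184326)
[{'centre': [0.4502, 0.2384, 0.0175], 'score': 0.56}]
```

```bash
python3 - <<'E'
from h import *
np.set_printoptions(precision=4,suppress=True)
im=cv2.imread('pics/w9.png');g=im.max(2)[140:250,212:332]
for th in (45,60,80):
    k,l,st,c=cv2.connectedComponentsWithStats((g<th).astype(np.uint8));i=1+np.argmax(st[1:,4])
    x,y,w,h,a=st[i];print(th,st[i],c[i]+[212,140],at('wrist',212+x+w/2,140+y+h/2,.014),at('wrist',212+x,140+y+h/2,.014)[1]-at('wrist',212+x+w,140+y+h/2,.014)[1])
E
```

```text
Traceback (most recent call last):
ValueError: attempt to get argmax of an empty sequence
```

```bash
python3 - <<'E'
from h import *
np.set_printoptions(precision=4,suppress=True)
im=cv2.imread('pics/w9.png');g=cv2.GaussianBlur(im[...,2][140:250,212:332],(3,3),0)
print(np.percentile(g,[0,5,10,20,50]))
for th in (75,90,105):
    k,l,st,c=cv2.connectedComponentsWithStats((g<th).astype(np.uint8))
    if k<2: continue
    i=1+np.argmax(st[1:,4]);x,y,w,h,a=st[i];print(th,st[i],c[i]+[212,140],at('wrist',212+x+w/2,140+y+h/2,.014),at('wrist',212+x,140+y+h/2,.014)[1]-at('wrist',212+x+w,140+y+h/2,.014)[1])
E
```

```text
[ 59.  64.  72. 152. 169.]
75 [  38   35   41   41 1342] [269.8413 194.7571] [0.4478 0.2384 0.014 ] 0.036920850074072614
90 [  37   34   42   42 1418] [269.6622 194.6876] [0.4482 0.2389 0.014 ] 0.03781017984751195
105 [  37   34   43   43 1469] [269.8482 194.7413] [0.4478 0.2384 0.014 ] 0.038726932259433106
```

```bash
python3 -m creep '0 0 0 0.006 0 0.04 0.06; 0 0 0 0.006 0 0.08 0.05; 0 0 0 0.006 0 0.115 0.045; 0 0 0 0.006 0 0.13 0.045; 0 0 0 0.006 0 0.13 0.045; 0 0 0 0.006 0 0.13 0.045; 0 0 0 0.006 0 0.13 0.005; 0 0 0 0.006 0 0.13 0.005; 0 0 0 0.006 0 0.13 0.005; 0 0 0 0.006 0 0.13 0.005; 0 0 0 0.006 0 0.13 0.005; 0 0 0 0.006 0 0.13 0.005'
```

```text
time: 16.23
ee_pos: [0.4509, 0.239, -0.0106]
orientation: [1.0, 0.0, 0.002, -0.001]
wrist_force: [0.7, -0.4, 6.9]
opening: 0.0162
finger_force: 58.8
```

Plug knob gripped. I go round the bottle: out over the tray first, then along it.

```bash
python3 -m creep '0 0 0 0 0 -0.04 0.005; 0 0 0 0 0 -0.08 0.005; 0 0 0 0 0 -0.11 0.005; 0 0 0 0.19 0 -0.12 0.005; 0 0 0 0.19 0 -0.12 0.005; 0 0 0 0.19 0 -0.12 0.005; 0 0 0 0.19 0 -0.12 0.005; 0 0 0 0.19 0.05 -0.12 0.005; 0 0 0 0.19 0.09 -0.12 0.005; 0 0 0 0.19 0.13 -0.12 0.005; 0 0 0 0.19 0.17 -0.12 0.005; 0 0 0 0.19 0.2 -0.12 0.005'
python3 -m creep '0 0 0 0 0.215 0 0.005; 0 0 0 0 0.215 0 0.005; 0 0 0 0 0.215 0 0.005; 0 0 0 0 0.215 0 0.005; 0 0 0 0 0.215 0 0.005; 0 0 0 0 0.215 0 0.005; 0 0 0 0 0.215 0 0.005; 0 0 0 0 0.215 0 0.005; 0 0 0 0 0.215 0 0.005'
python3 - <<'E'
from h import *
np.set_printoptions(precision=4,suppress=True)
o=OBS();print(o['ee_pos'],Rn.from_quat(o['orientation']).as_euler('ZYX'),o['finger_force'])
im=manip.camera('wrist');cv2.imwrite('pics/w10.png',im)
print(proj('wrist',[.638,-.177,.008]))
print(manip.find_in('wrist','plug'))
print(manip.find_in('wrist','plug_holder'))
E
```

```text
time: 17.23
ee_pos: [0.6384, 0.0362, 0.1071]
orientation: [1.0, -0.0, -0.0, 0.0]
wrist_force: [0.7, -0.0, 0.3]
opening: 0.0158
finger_force: 58.8
time: 17.98
ee_pos: [0.6385, -0.1753, 0.1069]
orientation: [1.0, 0.001, -0.0, -0.0]
wrist_force: [0.4, 0.4, 0.1]
opening: 0.0154
finger_force: 58.8
[ 0.6385 -0.1753  0.1069] [ 0.001   0.0004 -3.1409] 58.82448077201843
[273.8618 202.3459]
[{'centre': [0.6418, -0.1735, 0.132], 'score': 0.75}]
[{'centre': [0.6387, -0.1802, 0.0078], 'score': 0.89}]
```

```bash
python3 -m creep '0 0 0 -0.001 0.002 0.04 0.005; 0 0 0 -0.001 0.002 0.075 0.005; 0 0 0 -0.001 0.002 0.095 0.005; 0 0 0 -0.001 0.002 0.105 0.005; 0 0 0 -0.001 0.002 0.11 0.005; 0 0 0 -0.001 0.002 0.11 0.005; 0 0 0 -0.001 0.002 0.11 0.005'
```

```text
time: 18.72
ee_pos: [0.6389, -0.1783, -0.0015]
orientation: [1.0, 0.0, 0.001, 0.0]
wrist_force: [-1.2, 0.7, -1.1]
opening: 0.0158
finger_force: 58.7
```

```bash
python3 -m creep '0 0 0 0 0 0.001 0.005; 0 0 0 0 0 0.002 0.005;0 0 0 0 0 0.003 0.005'; python3 -m creep '0 0 0 0 0 0 0.04; 0 0 0 0 0 0 0.04; 0 0 0 0 0 0 0.04; 0 0 0 0 0 -0.04 0.04; 0 0 0 0 0 -0.08 0.05; 0 0 0 0 0 -0.12 0.06; 0 0 0 0 0 -0.15 0.06; 0 0 0 0 0 -0.15 0.06; 0 0 0 0 0 -0.15 0.06'
python3 - <<'E'
from h import *
o=OBS();print(o['ee_pos'],Rn.from_quat(o['orientation']).as_euler('ZYX'),o['finger_force'])
im=manip.camera('wrist');cv2.imwrite('pics/w11.png',im)
print([(r['centre'],r['score']) for r in manip.find_in('wrist','plug')])
s=manip.camera('side');t=manip.camera('top')
for c in ('side','top'):
    for q in ('plug','tap_handle','clamp','glass_bottle'): print(c,q,[np.round(r['centre'],3).tolist() for r in manip.find_in(c,q)[:3]])
cv2.imwrite('pics/w11c.png',np.hstack([cv2.resize(im[110:300,120:400],(442,300)),cv2.resize(t[110:200,190:380],(350,300))]))
E
```

```text
time: 18.97
ee_pos: [0.6393, -0.1785, -0.0025]
orientation: [1.0, 0.0, 0.001, 0.0]
wrist_force: [-5.3, 4.6, 15.3]
opening: 0.0158
finger_force: 60.7
time: 19.72
ee_pos: [0.6394, -0.1794, 0.1474]
orientation: [1.0, -0.0, 0.003, 0.001]
wrist_force: [0.7, 0.7, -0.8]
opening: 0.0601
finger_force: 0.0
[ 0.63939015 -0.17943584  0.14744937] [-2.29052169e-04 -5.55384889e-03  3.13943029e+00] 0.0
[([0.6379, -0.1781, 0.0256], 0.86)]
side plug [[0.433, 0.092, 0.078]]
side tap_handle [[0.644, -0.053, 0.032]]
side clamp [[0.654, 0.048, 0.024], [0.323, -0.345, 0.012]]
side glass_bottle [[0.435, 0.088, 0.085]]
top plug []
top tap_handle [[0.644, -0.062, 0.033]]
top clamp [[0.325, -0.346, 0.02], [0.651, 0.041, 0.028], [0.642, -0.062, 0.009]]
top glass_bottle [[0.437, 0.065, 0.104]]
```

View pics/w11c.png

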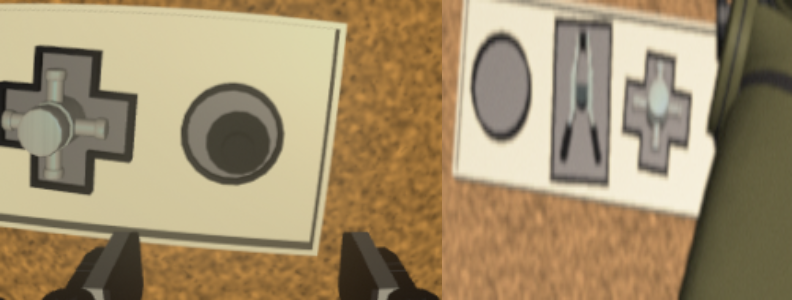

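The plug is inside the small round holder, slightly off the centre in the picture. I check that numerically, and locate the bottle cap from two views.

```bash
python3 - <<'E'
from seg import *
np.set_printoptions(precision=4,suppress=True)
print('holder',at('wrist',266.9,194.2,.012),'plug',at('wrist',270.7,199.9,.022))
im=cv2.imread('pics/w11.png')
g=cv2.GaussianBlur(im[...,2],(3,3),0)[140:260,210:330]
print(g[60-2:62,58:63].mean())
for th in (75,90):
    k,l,st,c=cv2.connectedComponentsWithStats((g<th).astype(np.uint8))
    print([(st[i].tolist(),at('wrist',210+c[i][0],140+c[i][1],.02).round(4)) for i in range(1,k) if st[i][4]>200])
# bottle from initial pics: cap in w2 taken elsewhere; use top & side now
T=manip.camera('top');S=manip.camera('side');cv2.imwrite('pics/t12.png',T);cv2.imwrite('pics/s12.png',S)
for n,I,(u,v),h in (('top',T,(251,219),25),('side',S,(290,207),25)):
    a=I[v-h:v+h,u-h:u+h];hsv=cv2.cvtColor(a,cv2.COLOR_BGR2HSV);m=((hsv[...,1]<90)&(hsv[...,2]>110)).astype(np.uint8)
    k,l,st,c=cv2.connectedComponentsWithStats(m);print(n,[(st[i].tolist(),(c[i]+[u-h,v-h]).round(1).tolist()) for i in range(1,k) if st[i][4]>15])
    for z in (.146,.135):
        for i in range(1,k):
            if st[i][4]>15: print(z,at(n,*(c[i]+[u-h,v-h]),z))
E
```

```text
holder [ 0.6372 -0.1737  0.012 ] plug [ 0.6338 -0.1775  0.022 ]
67.75
[([42, 42, 38, 37, 1117], array([ 0.6331, -0.1772,  0.02  ]))]
[([26, 24, 63, 62, 1786], array([ 0.6344, -0.176 ,  0.02  ]))]
top [([17, 16, 17, 17, 229], [251.1, 218.1])]
0.146 [0.4408 0.0681 0.146 ]
0.135 [0.4415 0.069  0.135 ]
side [([0, 0, 27, 27, 311], [274.1, 191.0]), ([18, 16, 14, 9, 90], [289.6, 201.9])]
0.146 [0.4987 0.0453 0.146 ]
0.146 [0.4418 0.0694 0.146 ]
0.135 [0.5061 0.0319 0.135 ]
0.135 [0.4481 0.0564 0.135 ]
```

Plug offset is about 5 mm, so it counts as in. The bottle cap is at (0.441, 0.069), z 0.146, and both views agree. I hover over it.

```bash
python3 -m creep '0 0 0 -0.198 -0.248 -0.02 0.075; 0 0 0 -0.198 -0.248 -0.02 0.075; 0 0 0 -0.198 -0.248 -0.02 0.075; 0 0 0 -0.198 -0.248 -0.02 0.075; 0 0 0 -0.198 -0.248 -0.02 0.075; 0 0 0 -0.198 -0.248 -0.02 0.075; 0 0 0 -0.198 -0.248 -0.02 0.075; 0 0 0 -0.198 -0.248 -0.02 0.075; 0 0 0 -0.198 -0.248 -0.02 0.075; 0 0 0 -0.198 -0.248 -0.02 0.075; 0 0 0 -0.198 -0.248 -0.02 0.075'
python3 - <<'E'
from h import *
np.set_printoptions(precision=4,suppress=True)
o=OBS();print(o['ee_pos'],Rn.from_quat(o['orientation']).as_euler('ZYX'))
im=manip.camera('wrist');cv2.imwrite('pics/w13.png',im)
print('pred',proj('wrist',[.441,.069,.146]))
hsv=cv2.cvtColor(im,cv2.COLOR_BGR2HSV);m=((hsv[...,1]<90)&(hsv[...,2]>110)).astype(np.uint8)[150:290,200:345]
k,l,st,c=cv2.connectedComponentsWithStats(m)
for i in range(1,k):
    if st[i][4]>150: print(st[i],c[i]+[200,150],at('wrist',*(c[i]+[200,150]),.146))
print(manip.find_in('wrist','glass_bottle')[:1])
T=manip.camera('top')
for q in ('plug','plug_holder'): print(q,[(np.round(r['centre'],3).tolist(),round(r['score'],2)) for r in manip.find_in('top',q)[:2]])
E
```

```text
time: 21.33
ee_pos: [0.4401, 0.0692, 0.1645]
orientation: [1.0, 0.0, 0.001, 0.0]
wrist_force: [-0.1, -0.5, -0.4]
opening: 0.0746
finger_force: 0.0
[0.4401 0.0692 0.1645] [ 0.0001 -0.0011  3.1413]
pred [271.8921 229.9246]
[  47   54   52   47 1902] [272.5831 227.0273] [0.443  0.0685 0.146 ]
[{'centre': [0.4537, 0.0652, 0.1076], 'score': 0.61}]
plug [([0.631, -0.176, 0.026], 0.55)]
plug_holder [([0.637, -0.17, 0.01], 0.71)]
```

```bash
python3 -m creep '0 0 0 0.002 0 0.02 0.075; 0 0 0 0.002 0 0.04 0.075; 0 0 0 0.002 0 0.06 0.075; 0 0 0 0.002 0 0.078 0.065; 0 0 0 0.002 0 0.084 0.06; 0 0 0 0.002 0 0.084 0.055; 0 0 0 0.002 0 0.084 0.045; 0 0 0 0.002 0 0.084 0.02; 0 0 0 0.002 0 0.084 0.02;0 0 0 0.002 0 0.084 0.02;0 0 0 0.002 0 0.084 0.02;0 0 0 0.002 0 0.084 0.02'
```

```text
time: 22.58
ee_pos: [0.4432, 0.0693, 0.0818]
orientation: [1.0, -0.0, 0.002, 0.0]
wrist_force: [0.9, -0.8, 5.6]
opening: 0.0323
finger_force: 60.2
```

```bash
python3 -m creep '0 0 0 0 0 -0.015 0.02; 0 0 0 0 0 -0.035 0.02; 0 0 0 0 0 -0.055 0.02; 0 0 0 0.015 -0.006 -0.06 0.02; 0 0 0 0.045 -0.018 -0.06 0.02; 0 0 0 0.08 -0.033 -0.06 0.02; 0 0 0 0.115 -0.047 -0.06 0.02; 0 0 0 0.15 -0.061 -0.06 0.02; 0 0 0 0.18 -0.074 -0.06 0.02; 0 0 0 0.205 -0.084 -0.06 0.02; 0 0 0 0.22 -0.09 -0.06 0.02; 0 0 0 0.224 -0.0915 -0.06 0.02'
python3 -m creep '0 0 0 0 0 0 0.02; 0 0 0 0 0 0 0.02; 0 0 0 0 0 0 0.02'
python3 - <<'E'
from h import *
o=OBS();print(o['ee_pos'],Rn.from_quat(o['orientation']).as_euler('ZYX'))
im=manip.camera('wrist');cv2.imwrite('pics/w14.png',im);s=manip.camera('side')
q=np.array([proj('wrist',[.667+.039*np.cos(t),.1605+.039*np.sin(t),.008]) for t in np.linspace(0,6.28,40)]).astype(np.int32)
cv2.polylines(im,[q],True,(0,0,255),1)
print('cap should be at',proj('wrist',[.667,.1605,.206]))
cv2.imwrite('pics/w14c.png',np.hstack([im[60:360,140:460],cv2.resize(s[130:260,160:320],(370,300))]))
E
```

```text
time: 23.58
ee_pos: [0.6666, 0.1617, 0.1379]
orientation: [1.0, 0.0, -0.001, -0.0]
wrist_force: [-0.5, 0.3, -3.2]
opening: 0.0319
finger_force: 60.0
time: 23.83
ee_pos: [0.6643, 0.1604, 0.1394]
orientation: [1.0, -0.0, -0.001, 0.0]
wrist_force: [-0.5, 0.4, -3.2]
opening: 0.0321
finger_force: 60.0
[0.66430058 0.16035027 0.13942985] [-3.76464941e-04  1.85192291e-03  3.14128285e+00]
cap should be at [270.92248642 292.73440212]
```

View pics/w14c.png

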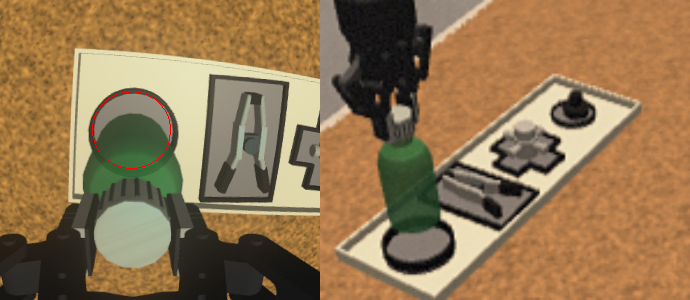

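The bottle hangs upright over its holder and the predicted plate circle matches; the plug, handle and clamp all sit in place. I lower it.

```bash
python3 -m creep '0 0 0 0.002 0 0.012 0.02; 0 0 0 0.002 0 0.024 0.02; 0 0 0 0.002 0 0.034 0.02; 0 0 0 0.002 0 0.042 0.02; 0 0 0 0.002 0 0.047 0.02; 0 0 0 0.002 0 0.049 0.02; 0 0 0 0.002 0 0.049 0.02; 0 0 0 0.002 0 0.049 0.02'
```

```text
time: 24.6
ee_pos: [0.6679, 0.1608, 0.0911]
orientation: [1.0, -0.0, 0.0, -0.0]
wrist_force: [-0.3, 0.4, -2.9]
opening: 0.0323
finger_force: 60.4
```

```bash
python3 -m creep '0 0 0 0 0 0.001 0.02; 0 0 0 0 0 0.0015 0.02; 0 0 0 0 0 0.0015 0.02'; python3 -m creep '0 0 0 0 0 0.0008 0.02; 0 0 0 0 0 0.0015 0.02; 0 0 0 0 0 0.0015 0.02'
```

```text
time: 24.85
ee_pos: [0.6679, 0.1608, 0.0899]
orientation: [1.0, -0.0, 0.0, -0.0]
wrist_force: [0.4, -0.2, -3.2]
opening: 0.0323
finger_force: 60.4
time: 25.1
ee_pos: [0.6685, 0.1609, 0.0899]
orientation: [1.0, -0.0, 0.001, -0.0]
wrist_force: [-1.8, -0.5, 5.2]
opening: 0.0325
finger_force: 60.7
```

Contact with the plate. I release and rise.

```bash
python3 -m creep '0 0 0 0 0 0 0.05; 0 0 0 0 0 0 0.07; 0 0 0 0 0 0 0.075; 0 0 0 0 0 0 0.075; 0 0 0 0 0 -0.02 0.075; 0 0 0 0 0 -0.05 0.075; 0 0 0 0 0 -0.09 0.075; 0 0 0 -0.06 0.06 -0.13 0.075; 0 0 0 -0.06 0.06 -0.13 0.075; 0 0 0 -0.06 0.06 -0.13 0.075; 0 0 0 -0.06 0.06 -0.13 0.075'
python3 - <<'E'
from h import *
np.set_printoptions(precision=4,suppress=True)
o=OBS();print(o['ee_pos'])
im=manip.camera('wrist');cv2.imwrite('pics/w15.png',im);S=manip.camera('side');cv2.imwrite('pics/s15.png',S)
hsv=cv2.cvtColor(im,cv2.COLOR_BGR2HSV)
for q in T[:4]+T[-2:]: print(q,[(c,np.round(r['centre'],3).tolist()) for c in ('wrist','side') for r in manip.find_in(c,q)[:1]])
u,v=proj('wrist',[.667,.1605,.154]).astype(int);h=35;print('pred cap',u,v)
a=hsv[v-h:v+h,u-h:u+h];m=((a[...,1]<40)&(a[...,2]>110)).astype(np.uint8);k,l,st,c=cv2.connectedComponentsWithStats(m)
for i in range(1,k):
    if st[i][4]>150: print(st[i],at('wrist',*(c[i]+[u-h,v-h]),.154))
E
```

```text
time: 26.02
ee_pos: [0.6077, 0.0995, 0.2209]
orientation: [1.0, -0.001, 0.002, -0.0]
wrist_force: [0.5, 0.7, 0.5]
opening: 0.0752
finger_force: 0.0
[0.6077 0.0995 0.2209]
plug [('wrist', [0.634, -0.172, 0.026]), ('side', [0.629, -0.17, 0.024])]
tap_handle [('wrist', [0.65, -0.058, 0.036]), ('side', [0.644, -0.057, 0.034])]
clamp [('wrist', [0.331, -0.359, 0.017]), ('side', [0.654, 0.047, 0.021])]
glass_bottle [('wrist', [0.671, 0.15, 0.116]), ('side', [0.653, 0.177, 0.089])]
bleach [('wrist', [0.486, -0.416, 0.015]), ('side', [0.485, -0.418, 0.123])]
bowl [('wrist', [0.529, 0.476, 0.034]), ('side', [0.558, 0.446, 0.026])]
pred cap 193 138
[ 16  14  41  39 978] [0.6704 0.1584 0.154 ]
```

All four are in place by the measurements: the cap is within 4 mm of its holder's centre and the bystanders haven't moved. Handing in.

```bash
python3 -c "
from bench import manip
print(manip.sign_off())"
```

```text
the job is handed in; nothing more can be done
None
```

I put the plug, tap handle and clamp in their holders, then stood the bottle upright in its own, and handed the job in at about 26 s; the hand-in returned no verdict, but my last measurements put every piece within tolerance and showed the bleach and bowl unmoved.

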